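# Load the last tile and the cone pack, then hold the kiln carrier level

## Robot

A 7-joint arm with a two-finger parallel gripper is mounted at the origin on a cart in front of the work surface, level with it; the furniture and walls round the work are solid. World frame = base frame: x ahead of the robot, y to its left, z up, the work surface at z = 0. Lengths are in m, angles in rad, forces in N, time in s.
With the tool pointing down it reaches from about 0.425 to 0.925 m from the base axis. Payload 6.8 kg.
Tool frame: the origin (TCP) lies between the finger pads; the fingertips stand r.tcp_to_tips ahead of it and the grasp point (between the pads) lies 3 mm ahead of it (r.tcp_to_tips is the distance from the TCP to the fingertips, in m); z points along the fingers, y is the line along which they close (so a half turn about z gives the same grasp; the last joint's range is limited). The gripper opens to 85 mm and grips with 20 to 120 N. Pads are 22 mm wide; open, the fingers measure 114 mm over their backs; the gripper's body (76 mm by 85 mm) begins 54 mm behind the grasp point. The pads swing forward as they close: fully open they stand 13 mm farther back than shut.
Start: joints at [-1.271, 0.477, 0.022, 1.555, -0.011, 1.109, -0.083], TCP at [0.268, 0.62, 0.253] pointing down, gripper open.
Joint ranges: [-2.96, 2.96], [-0.34, 2.1], [-1.41, 1.46], [0.24, 2.44], [-1.37, 4.51], [0.17, 1.92], [-2.96, 2.96]. Speed limits (rad/s): [2.39, 2.39, 3.14, 3.14, 3.14, 3.14, 3.14].

## Interface

Orientations are given as a rotation vector (axis times angle).
In Python, from bench import r gives the robot as it stands. The module is installed in compiled form; this text tells all that it offers.
- The arm moves only by the tool step_arm, never from a script. Its argument "moves" is a list of rows, each an object of numbers: "rx", "ry", "rz": the turn, a rotation vector about the tool's x, y, z in degrees; "dx", "dy", "dz": the shift along the tool's x, y, z in mm; "gripper": the opening, from -1 (shut) to 1 (fully open). In form: [{"rx": .., "ry": .., "rz": .., "dx": .., "dy": .., "dz": .., "gripper": ..}, ...]. A call has 1 to 20 rows; each row shifts and turns the commanded pose from where the row before left it, along the tool's axes as they then stand; what a row does not reach is not made up. A row lasts 1/8 s, in which the tool goes at most 62.5 mm and 10.7 degrees, less where a joint would pass 70% of its speed; a pose out of reach is approached as far as the arm can. A call is refused whole if a number of a shift passes 62.5 or a number of a turn 10.7, either way. A call with a gripper value outside its range is refused whole. The fingers move at their own pace and stop on an object; "grip_force" is the grip in N (left out, the last holds). Time passes only in rows, so rows that do not move let the fingers close. It gives the time, the measured TCP pose, the force, the opening and the grip force at its end, in the units of the state.
- r.get_obs(): the state, without advancing time (a new reading comes with each control period).
- r.grab_frame(name): name is "side" or "top" or "wrist"; returns the picture (420x560x3 uint8, blue, green, red); there is no depth.
- r.camera_info(name): a dict with "mtx" (3x3 intrinsics, pixels), "rvec" (rotation vector, rad) and "tvec" (3), from world to camera coordinates, as OpenCV has them. Camera axes: x right, y down, z forward; pixel columns grow to the right and rows downward; lengths in m; the calibration is good to about 2 mm. A picture is of the moment at which its call begins: read the wrist's pose just before it. camera_info takes no time and is no camera call; for the wrist camera it gives the pose at the moment of the call.
- r.hand_in(): hands the job in; it is judged then, once.
The state is a dict: "clock": time; "joints": joint angles; "qvel": joint speeds; "tau": joint torques, N m; "tcp_pos": TCP position; "orientation": TCP orientation; "contact_force": force on the tool from outside, world axes, zero at the start; "moment": the same for the moment, N m; "grip_width": finger opening in m; "gripper_force": force on a finger pad.
Only numpy, scipy, OpenCV 4.12 (cv2) and the standard library are available. Lean on these libraries where they do the work, as an engineer would, in place of code of your own. Each camera call takes 0.05 s, during which the arm holds its last target. There are 200 camera calls.

## Task

This wooden carrier takes a glaze test to the kiln: drop the test tile from the bench into the carrier's empty wide pocket and the cone pack, cones up, into its narrow slot, both lying flat on the pocket floors. Then lift the loaded carrier straight up by its wooden grip until its feet are 10 to 20 cm above the bench, keep it level and still with everything in place, and finish there: the program ends still holding it, nothing is put down. Never tip the carrier or the cone pack, and do not disturb the dropper bottle or the wax pot.

Things in the scene. Friction and masses are not known exactly. Their poses are not given: they have to be found in the camera images.
- carrier: loose pale wood carrier, about 0.45 kg: board 190 (x) x 172 (y) x 14 mm on 4 mm feet; origin under its middle at foot level. Board top at z 18, pockets 7 deep (grey felt floor z 11), rims chamfered: wide ones 36 (x) x 57 (y) at (52, 46) and (-52, -46), holding tiles, and (52, -46), empty; narrow slot 24 (x) x 66 (y) at (-52, 46), empty. A handle runs along x over the middle (see grip)
- grip (a point): middle of the carrier's darker wooden grip bar, 80 mm above the origin, axes as the carrier: bar 126 long (x), 18 wide (y), 24 high (68 to 92 mm above foot level), edges rounded, on two thin steel posts at x = -50 and +50 mm. Pinch it across y at its middle, from above; the loaded carrier balances within 6 mm of this point
- tile_pocket (a point): centre of the floor of the carrier's empty wide pocket (36 along x, 57 along y, 7 mm deep), axes as the carrier
- cone_slot (a point): centre of the floor of the carrier's narrow slot (24 along x, 66 along y, 7 mm deep), axes as the carrier
- tile: loose glazed test tile, blue-grey glaze with a bare brown end, 30 (x) x 50 (y) x 8 (z) mm, 22 g, the only tile lying on the bench; origin in the middle of its underside. Grasp across its 30 mm; either end may point either way in the pocket
- cones: loose cone pack: clay strip 18 (x) x 60 (y) x 14 (z) mm, 50 g, with three slim cones standing on it to 50 mm height; origin in the middle of the strip's underside, z up. Grasp the strip across its 18 mm; the cones stand between the fingers; either end may point either way in the slot
- seated_tile_a: test tile 30 x 50 x 8 mm, already lying loose in the carrier's wide pocket at (52, 46) mm; origin in the middle of its underside
- seated_tile_b: test tile 30 x 50 x 8 mm, already lying loose in the carrier's wide pocket at (-52, -46) mm; origin in the middle of its underside
- dropper: bystander: brown dropper bottle, 33 mm across, 102 mm high, standing loose; origin in the middle of its underside
- wax: bystander: low round wax pot with lid, 63 mm across, 34 mm high, standing loose; origin in the middle of its underside
Mind the look-alikes: they are no part of the job. What is shaped like the seated_tile_b but orange or red is not meant. What is shaped like the seated_tile_a but purple is not meant.

How it is judged:
On the way, in this order (a step that is already met when the one before it is completed fails the run):
1. with the carrier still standing on the bench, the tile lies flat in the empty wide pocket and the cone pack stands in the narrow slot, both let go (z of tile in the frame of tile_pocket between -0.003 and 0.003 m and distance between tile and tile_pocket below 0.009 m and angle between the z axis of each of tile, cones and the z axis of carrier, either way round below 0.08 rad and z of cones in the frame of cone_slot between -0.003 and 0.003 m and distance between cones and cone_slot below 0.009 m and angle between cones's own z axis and vertical below 0.15 rad and height (world z) of carrier below 0.008 m and angle between carrier's own z axis and vertical below 0.04 rad and contact force between each of tile, cones and the fingers below 0.1 N), for 0.2 s.
2. the loaded carrier is held up, level and still (height (world z) of carrier between 0.08 and 0.22 m and angle between carrier's own z axis and vertical below 0.07 rad and linear speed of carrier below 0.02 m/s and angular speed of carrier below 0.12 rad/s and contact force between carrier and the fingers above 3 N and world x of carrier below 0.6 m and z of tile in the frame of tile_pocket between -0.003 and 0.003 m and distance between tile and tile_pocket below 0.009 m and angle between the z axis of each of tile, cones and the z axis of carrier, either way round below 0.08 rad and z of cones in the frame of cone_slot between -0.003 and 0.003 m and distance between cones and cone_slot below 0.009 m and angle between cones's own z axis and vertical below 0.15 rad and z of seated_tile_a in the frame of carrier between 0.007 and 0.015 m and z of seated_tile_b in the frame of carrier between 0.007 and 0.015 m and distance between each of seated_tile_a, seated_tile_b and carrier below 0.082 m), for 0.5 s.
At the end, for the whole second after the job is handed in: the fingers hold the carrier, feet 80 to 220 mm above the bench, middle at x < 0.60 m, within 4 degrees of level, under 20 mm/s and 0.12 rad/s; the tile lies flat in the pocket that was empty, the cone pack in the narrow slot, cones up, the two other tiles still in their pockets (all of step 2); the arm keeps its last pose, push and grip.
It fails at once if the carrier is tipped by more than 17 degrees (angle between carrier's own z axis and vertical above 0.3 rad).
It fails at once if the cone pack is tipped by more than 35 degrees (angle between cones's own z axis and vertical above 0.61 rad).
It fails at once if the dropper bottle or the wax pot is moved by more than 3 cm (distance of any of dropper, wax from where it was at the start of the episode above 0.03 m).
It also fails if it takes over 69 s, if anything falls off the work surface, if the arm or the gripper's body presses on something with over 40 N, if the wrist force passes 120 N, or if a joint passes its speed limit or range.

## Working session

There is one attempt and no reset: what is moved stays moved. The work goes in short steps, Python scripts to look and compute and a tool call to move; the robot and the scene stay as the last step left them, time stands still between calls to the robot, and variables do not carry over. Pictures are saved under pics/ and viewed, at most 10 in all, crops included, and the job is handed in when it is done.

Besides the shell and the picture viewer there is one more tool, called after "Emit:" by a JSON object that holds its "op" and its "data", one argument or row to a line. step_arm: Moves the arm, as the interface text tells. Its arguments: {"type":"object","properties":{"moves":{"type":"array","items":{"type":"object","properties":{"rx":{"type":"number"},"ry":{"type":"number"},"rz":{"type":"number"},"dx":{"type":"number"},"dy":{"type":"number"},"dz":{"type":"number"},"gripper":{"type":"number"}}}},"grip_force":{"type":"number"}},"required":["moves"]}

```bash
mkdir -p pics; python3 - <<'E'
from bench import r
import cv2,numpy as np
a=r.grab_frame("top");b=r.grab_frame("side")
cv2.imwrite("pics/top0.png",a);cv2.imwrite("pics/side0.png",b)
o=r.get_obs()
print(o,r.tcp_to_tips)
for n in("top","side","wrist"):
  c=r.camera_info(n);R=cv2.Rodrigues(np.array(c["rvec"],float))[0];print(n,np.round(c["mtx"],1).tolist(),(-R.T@np.ravel(c["tvec"])).round(3),R.round(2).tolist())
E
```

```text
{'clock': 0.1, 'joints': array([-1.2711447 ,  0.47770398,  0.02235467,  1.55633854, -0.01150694,
        1.10930573, -0.08309783]), 'qvel': array([-0.00167192,  0.00042296,  0.00039296, -0.0035305 ,  0.00036345,
        0.00036385,  0.00048698]), 'tau': array([ 4.32401212e-03, -5.97756243e+01,  1.61370177e+00, -2.81953382e+01,
        1.28669967e-02,  5.03908799e-03, -9.89369994e-06]), 'tcp_pos': array([0.26748561, 0.6192021 , 0.2524381 ]), 'orientation': array([-6.36010175e-01, -3.07631994e+00,  2.53380240e-03]), 'contact_force': array([ 0.85947237, -0.12439066, -0.51268261]), 'moment': array([0.0021397 , 0.00162994, 0.02618244]), 'gripper_force': 0.0, 'grip_width': 0.08539581540091662} 0.022
top [[440.2, 0.0, 280.8], [0.0, 440.2, 211.6], [0.0, 0.0, 1.0]] [0.414 0.023 1.083] [[-0.03, -1.0, 0.02], [-0.99, 0.02, -0.14], [0.14, -0.03, -0.99]]
side [[389.2, 0.0, 282.1], [0.0, 389.2, 205.2], [0.0, 0.0, 1.0]] [0.016 0.792 0.516] [[-0.83, -0.56, 0.01], [-0.25, 0.34, -0.91], [0.51, -0.75, -0.42]]
wrist [[301.4, 0.0, 283.1], [0.0, 301.4, 212.5], [0.0, 0.0, 1.0]] [0.195 0.65  0.372] [[0.4, 0.92, -0.0], [0.87, -0.38, 0.31], [0.29, -0.13, -0.95]]
```

View pics/top0.png

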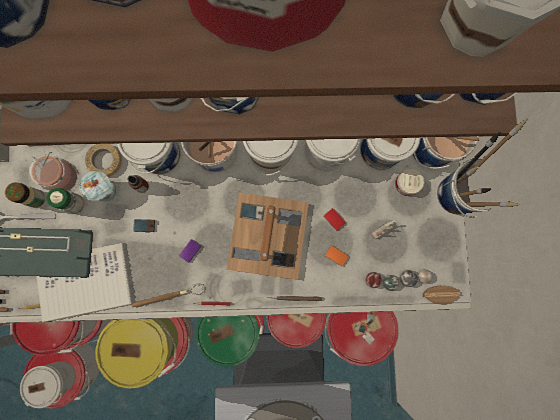

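View pics/side0.png

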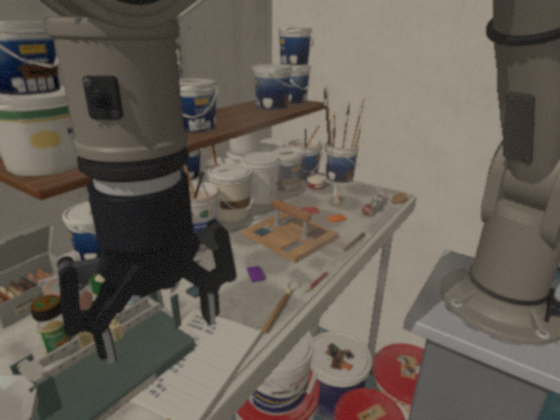

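The top view shows the carrier at (269,237) with its grip along the image vertical. The tile is at (145,226), the cone pack at (385,230), the dropper at (138,183) and the wax pot at (408,184). The purple, red and orange look-alikes are at (190,250), (335,219) and (337,256). The shelf overhangs the back. The side view agrees with this layout. I'll zoom in next.

```bash
cat > h.py <<'E'
from bench import r
import cv2,numpy as np
from scipy.spatial.transform import Rotation as Ro
def proj(n,P,c=None):
    c=c or r.camera_info(n)
    return cv2.projectPoints(np.array(P,float).reshape(-1,3),np.array(c["rvec"],float),np.array(c["tvec"],float),np.array(c["mtx"],float),None)[0].reshape(-1,2)
def unproj(n,uv,z,c=None):
    c=c or r.camera_info(n)
    R=cv2.Rodrigues(np.array(c["rvec"],float))[0];C=-R.T@np.ravel(c["tvec"])
    uv=np.array(uv,float).reshape(-1,2)
    d=(np.linalg.inv(c["mtx"])@np.c_[uv,np.ones(len(uv))].T).T@R
    return C+d*((z-C[2])/d[:,2])[:,None]
E
python3 - <<'E'
from h import *
a=cv2.imread("pics/top0.png")
def crop(u,v,w,s): return cv2.resize(a[v:v+w,u:u+w],None,fx=s,fy=s,interpolation=cv2.INTER_CUBIC)
big=crop(220,187,100,6)
col=np.vstack([crop(120,201,50,4),crop(360,205,50,4),crop(385,160,50,4)])
cv2.imwrite("pics/z.png",np.hstack([big,col]))
for n,uv,z in [("tile",(145,226),.008),("cones",(385,232),.014),("carrier",(269,237),.05),("drop",(138,185),.05),("wax",(408,184),.034),("shelf",(270,93),.3)]: print(n,unproj("top",uv,z).round(3))
E
```

```text
tile [[0.533 0.325 0.008]]
cones [[ 0.504 -0.26   0.014]]
carrier [[0.496 0.024 0.05 ]]
drop [[0.627 0.331 0.05 ]]
wax [[ 0.618 -0.319  0.034]]
shelf [[0.745 0.016 0.3  ]]
```

View pics/z.png

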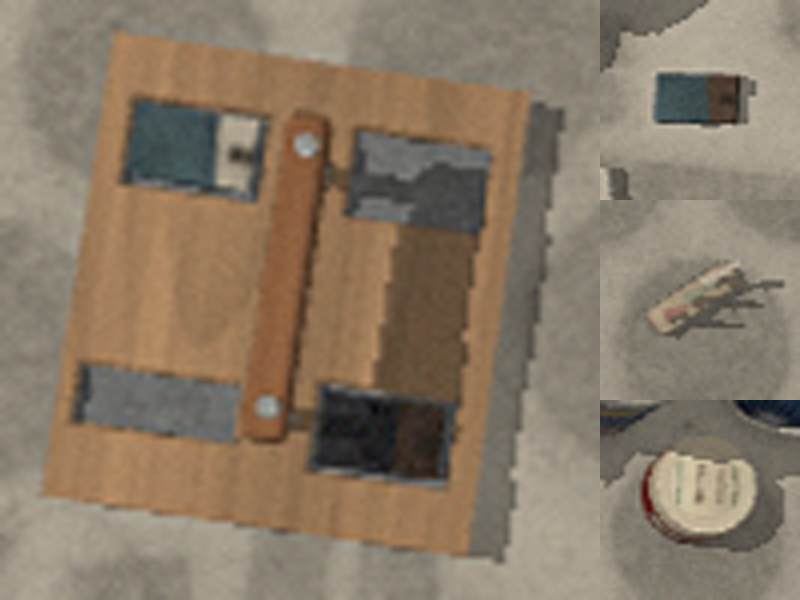

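The zoomed view shows the empty wide pocket at upper right and the narrow slot at lower left, so carrier +x is up in the image and +y is left. The board corners in the crop are (115,33), (530,92), (470,555) and (42,497). I'll fit the poses from these.

```bash
cat >> h.py <<'E'
from scipy.optimize import least_squares
def fit(n,pts,uv,p0,c=None):
    "planar pose (x,y,yaw) of object standing at z=0"
    c=c or r.camera_info(n);pts=np.array(pts,float);uv=np.array(uv,float)
    def w(p):
        s,k=np.sin(p[2]),np.cos(p[2])
        return np.c_[p[0]+k*pts[:,0]-s*pts[:,1],p[1]+s*pts[:,0]+k*pts[:,1],pts[:,2]]
    s=least_squares(lambda p:(proj(n,w(p),c)-uv).ravel(),p0)
    return s.x,s.fun.reshape(-1,2)
CORN=[[.095,.086,.018],[.095,-.086,.018],[-.095,-.086,.018],[-.095,.086,.018]]
def towards(x,y,z,az):
    "tool-frame shift (mm) and rz (deg) to TCP pose pointing down, tool y at azimuth az (deg)"
    o=r.get_obs();R=Ro.from_rotvec(o["orientation"])
    a=np.radians(az);T=np.c_[[-np.sin(a),np.cos(a),0],[np.cos(a),np.sin(a),0],[0,0,-1]]
    d=R.inv().apply(np.array([x,y,z])-o["tcp_pos"])*1000
    print("tcp",o["tcp_pos"].round(4),"shift",d.round(1),"turn",np.degrees((R.inv()*Ro.from_matrix(T)).as_rotvec()).round(2),"w",round(o["grip_width"],4),"t",round(o["clock"],2),"F",o["contact_force"].round(1))
E
python3 - <<'E'
from h import *
c6=np.array([(115,33),(530,92),(470,555),(42,497)])/6+[220,187]-.4
p,f=fit("top",CORN,c6,[.5,.02,-.1]);print("carrier",p[:2].round(4),np.degrees(p[2]).round(2));print(f.round(2).tolist())
t=np.array([(656,73),(741,76),(740,124),(656,123)])
t=np.c_[120+(t[:,0]-600)/4,201+t[:,1]/4]-.4
T=[[.015,.025,.008],[.015,-.025,.008],[-.015,-.025,.008],[-.015,.025,.008]]
p,f=fit("top",T,t,[.53,.32,0]);print("tile",p[:2].round(4),np.degrees(p[2]).round(2));print(f.round(2).tolist())
towards(p[0],p[1]-.06,.20,np.degrees(p[2]))
E
```

```text
carrier [0.5027 0.0266] -9.4
[[-0.15, -0.08], [0.11, -0.17], [-0.06, 0.25], [0.1, -0.01]]
tile [0.5351 0.3274] -1.92
[[0.56, 0.28], [-0.08, -0.28], [-0.39, -0.04], [-0.08, 0.03]]
tcp [0.2675 0.6192 0.2524] shift [-385.1 -216.8   52.8] turn [-8.000e-02  6.000e-02  6.855e+01] w 0.0854 t 0.1 F [ 0.9 -0.1 -0.5]
```

Emit:
{"op": "step_arm", "data": {
  "moves": [
    {"rz":9.8,"gripper":0.2},
    {"rz":9.8},
    {"rz":9.8},
    {"rz":9.8},
    {"rz":9.8},
    {"rz":9.8},
    {"rz":9.7},
    {"dx":-24.6,"dy":23.2,"dz":6.7},
    {"dx":-24.6,"dy":23.2,"dz":6.7},
    {"dx":-24.6,"dy":23.2,"dz":6.7},
    {"dx":-24.6,"dy":23.2,"dz":6.7},
    {"dx":-24.6,"dy":23.2,"dz":6.7},
    {"dx":-24.6,"dy":23.2,"dz":6.7},
    {"dx":-24.6,"dy":23.2,"dz":6.7},
    {"dx":-24.6,"dy":23.2,"dz":6.7},
    {"dx":-24.6,"dy":23.2,"dz":6.7},
    {"dx":-24.6,"dy":23.2,"dz":6.7},
    {"dx":-24.6,"dy":23.2,"dz":6.7},
    {"dx":-24.6,"dy":23.2,"dz":6.7},
    {}
  ]
}}

```text
invalid input at $.moves[0]: expected keys rx, ry, rz, dx, dy, dz, gripper
```

```bash
python3 - <<'E'
from h import *
import pickle
c=r.camera_info("wrist");a=r.grab_frame("wrist");cv2.imwrite("pics/w1.png",a);pickle.dump(c,open("w1.pkl","wb"))
towards(.5351,.3154,.17,-1.9)
uv=proj("wrist",[.535,.327,.008],c)[0];print(uv)
# blob of tile: segment near prediction
u,v=uv.astype(int);u0,v0=u-60,v-60
cv2.imwrite("pics/w1z.png",cv2.resize(a[max(v0,0):v0+120,max(u0,0):u0+130],None,fx=5,fy=5,interpolation=cv2.INTER_CUBIC));print(max(u0,0),max(v0,0))
E
```

```text
tcp [0.2675 0.6193 0.2526] shift [-366.1 -172.7   82.8] turn [-7.000e-02  5.000e-02  6.854e+01] w 0.0852 t 0.15 F [-0.9 -1.4 -0.2]
[182.64231304 402.31976935]
122 342
```

View pics/w1z.png

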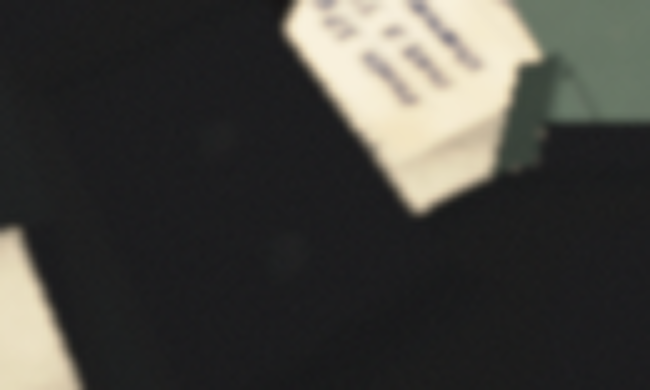

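The call was refused because every row needs all seven keys, so the arm hasn't moved. This picture shows only a finger and the notebook.

Emit:
{"op": "step_arm", "data": {
  "moves": [
    {"rx":0,"ry":0,"rz":9.8,"dx":0,"dy":0,"dz":0,"gripper":0.2},
    {"rx":0,"ry":0,"rz":9.8,"dx":0,"dy":0,"dz":0,"gripper":0.2},
    {"rx":0,"ry":0,"rz":9.8,"dx":0,"dy":0,"dz":0,"gripper":0.2},
    {"rx":0,"ry":0,"rz":9.8,"dx":0,"dy":0,"dz":0,"gripper":0.2},
    {"rx":0,"ry":0,"rz":9.8,"dx":0,"dy":0,"dz":0,"gripper":0.2},
    {"rx":0,"ry":0,"rz":9.8,"dx":0,"dy":0,"dz":0,"gripper":0.2},
    {"rx":0,"ry":0,"rz":9.7,"dx":0,"dy":0,"dz":0,"gripper":0.2},
    {"rx":0,"ry":0,"rz":0,"dx":-24.6,"dy":23.2,"dz":6.7,"gripper":0.2},
    {"rx":0,"ry":0,"rz":0,"dx":-24.6,"dy":23.2,"dz":6.7,"gripper":0.2},
    {"rx":0,"ry":0,"rz":0,"dx":-24.6,"dy":23.2,"dz":6.7,"gripper":0.2},
    {"rx":0,"ry":0,"rz":0,"dx":-24.6,"dy":23.2,"dz":6.7,"gripper":0.2},
    {"rx":0,"ry":0,"rz":0,"dx":-24.6,"dy":23.2,"dz":6.7,"gripper":0.2},
    {"rx":0,"ry":0,"rz":0,"dx":-24.6,"dy":23.2,"dz":6.7,"gripper":0.2},
    {"rx":0,"ry":0,"rz":0,"dx":-24.6,"dy":23.2,"dz":6.7,"gripper":0.2},
    {"rx":0,"ry":0,"rz":0,"dx":-24.6,"dy":23.2,"dz":6.7,"gripper":0.2},
    {"rx":0,"ry":0,"rz":0,"dx":-24.6,"dy":23.2,"dz":6.7,"gripper":0.2},
    {"rx":0,"ry":0,"rz":0,"dx":-24.6,"dy":23.2,"dz":6.7,"gripper":0.2},
    {"rx":0,"ry":0,"rz":0,"dx":-24.6,"dy":23.2,"dz":6.7,"gripper":0.2},
    {"rx":0,"ry":0,"rz":0,"dx":-24.6,"dy":23.2,"dz":6.7,"gripper":0.2},
    {"rx":0,"ry":0,"rz":0,"dx":0,"dy":0,"dz":0,"gripper":0.2}
  ]
}}

```text
clock: 2.65
tcp_pos: [0.5381, 0.3118, 0.1723]
orientation: [2.262, 2.178, -0.003]
contact_force: [-1.1, -0.0, -0.1]
grip_width: 0.0512
gripper_force: 0.0
```

```bash
python3 - <<'E'
from h import *
import pickle
c=r.camera_info("wrist");a=r.grab_frame("wrist");cv2.imwrite("pics/w2.png",a);pickle.dump(c,open("w2.pkl","wb"))
towards(.5351,.3154,.17,-1.9)
print(proj("wrist",[[.535,.327,.008]],c))
E
```

```text
tcp [0.5369 0.314  0.1725] shift [ 1.3 -1.8  2.5] turn [-0.03  0.05 -0.13] w 0.0514 t 2.7 F [-0.4  1.2  1. ]
[[278.70499102 183.34656924]]
```

View pics/w2.png

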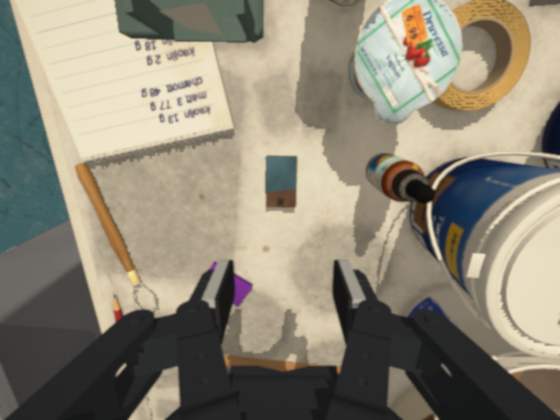

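The wrist view shows the tile at about (281,181), with corners near (266,156) and (296,208). The dropper at (390,178) is clear of it. I'll segment the tile for a precise pose.

```bash
python3 - <<'E'
from h import *
import pickle
c=pickle.load(open("w2.pkl","rb"));a=cv2.imread("pics/w2.png")
g=cv2.cvtColor(a[145:220,250:312],cv2.COLOR_BGR2GRAY)
t,m=cv2.threshold(g,0,255,cv2.THRESH_BINARY_INV+cv2.THRESH_OTSU)
k=max(cv2.findContours(m,0,1)[0],key=cv2.contourArea)+np.array([250,145])
W=unproj("wrist",k.reshape(-1,2),.008,c)[:,:2]
print(t,cv2.minAreaRect((W*1000).astype(np.float32)))
E
```

```text
149.0 ((536.6597900390625, 326.15631103515625), (54.22596740722656, 29.758255004882812), 86.78106689453125)
```

Emit:
{"op": "step_arm", "data": {
  "moves": [
    {"rx":0,"ry":0,"rz":0.9,"dx":0,"dy":0,"dz":20,"gripper":0.2},
    {"rx":0,"ry":0,"rz":0,"dx":0,"dy":0,"dz":20,"gripper":0.2},
    {"rx":0,"ry":0,"rz":0,"dx":0,"dy":0,"dz":20,"gripper":0.2},
    {"rx":0,"ry":0,"rz":0,"dx":0,"dy":0,"dz":20,"gripper":0.2},
    {"rx":0,"ry":0,"rz":0,"dx":0,"dy":0,"dz":20,"gripper":0.2},
    {"rx":0,"ry":0,"rz":0,"dx":0,"dy":0,"dz":20,"gripper":0.2},
    {"rx":0,"ry":0,"rz":0,"dx":0,"dy":0,"dz":10,"gripper":0.2},
    {"rx":0,"ry":0,"rz":0,"dx":0,"dy":0,"dz":0,"gripper":0.2},
    {"rx":0,"ry":0,"rz":0,"dx":0,"dy":0,"dz":0,"gripper":0.2},
    {"rx":0,"ry":0,"rz":0,"dx":0,"dy":0,"dz":0,"gripper":0.2}
  ]
}}

```text
clock: 3.95
tcp_pos: [0.5369, 0.3159, 0.0437]
orientation: [2.274, 2.167, 0.002]
contact_force: [0.0, -0.1, 0.3]
grip_width: 0.0511
gripper_force: 0.0
```

```bash
python3 - <<'E'
from h import *
towards(.5365,.3136,.026,-2.7)
E
```

```text
tcp [0.5369 0.3159 0.0437] shift [-2.3 -0.3 17.7] turn [ 0.07 -0.06 -0.07] w 0.0511 t 3.95 F [ 0.  -0.1  0.3]
```

Emit:
{"op": "step_arm", "data": {
  "grip_force": 25,
  "moves": [
    {"rx":0,"ry":0,"rz":0,"dx":-2.3,"dy":-0.3,"dz":9,"gripper":0.2},
    {"rx":0,"ry":0,"rz":0,"dx":0,"dy":0,"dz":8.7,"gripper":0.2},
    {"rx":0,"ry":0,"rz":0,"dx":0,"dy":0,"dz":0,"gripper":0.2},
    {"rx":0,"ry":0,"rz":0,"dx":0,"dy":0,"dz":0,"gripper":-0.1},
    {"rx":0,"ry":0,"rz":0,"dx":0,"dy":0,"dz":0,"gripper":-0.3},
    {"rx":0,"ry":0,"rz":0,"dx":0,"dy":0,"dz":0,"gripper":-0.5},
    {"rx":0,"ry":0,"rz":0,"dx":0,"dy":0,"dz":0,"gripper":-0.8},
    {"rx":0,"ry":0,"rz":0,"dx":0,"dy":0,"dz":0,"gripper":-0.8},
    {"rx":0,"ry":0,"rz":0,"dx":0,"dy":0,"dz":0,"gripper":-0.8}
  ]
}}

```text
clock: 5.08
tcp_pos: [0.5362, 0.3134, 0.0255]
orientation: [2.274, 2.167, 0.001]
contact_force: [-0.2, -0.3, 2.9]
grip_width: 0.0287
gripper_force: 25.0
```

Emit:
{"op": "step_arm", "data": {
  "moves": [
    {"rx":0,"ry":0,"rz":0,"dx":0,"dy":0,"dz":-15,"gripper":-0.8},
    {"rx":0,"ry":0,"rz":0,"dx":0,"dy":0,"dz":-30,"gripper":-0.8},
    {"rx":0,"ry":0,"rz":0,"dx":0,"dy":0,"dz":-40,"gripper":-0.8},
    {"rx":0,"ry":0,"rz":3.4,"dx":0,"dy":0,"dz":-45,"gripper":-0.8},
    {"rx":0,"ry":0,"rz":3.3,"dx":0,"dy":0,"dz":-45,"gripper":-0.8},
    {"rx":0,"ry":0,"rz":0,"dx":-22,"dy":4.2,"dz":0,"gripper":-0.8},
    {"rx":0,"ry":0,"rz":0,"dx":-22,"dy":4.2,"dz":0,"gripper":-0.8},
    {"rx":0,"ry":0,"rz":0,"dx":-22,"dy":4.2,"dz":0,"gripper":-0.8},
    {"rx":0,"ry":0,"rz":0,"dx":-22,"dy":4.2,"dz":0,"gripper":-0.8},
    {"rx":0,"ry":0,"rz":0,"dx":-22,"dy":4.2,"dz":0,"gripper":-0.8},
    {"rx":0,"ry":0,"rz":0,"dx":-22,"dy":4.2,"dz":0,"gripper":-0.8},
    {"rx":0,"ry":0,"rz":0,"dx":-22,"dy":4.2,"dz":0,"gripper":-0.8},
    {"rx":0,"ry":0,"rz":0,"dx":-22,"dy":4.2,"dz":0,"gripper":-0.8},
    {"rx":0,"ry":0,"rz":0,"dx":-22,"dy":4.2,"dz":0,"gripper":-0.8},
    {"rx":0,"ry":0,"rz":0,"dx":-22,"dy":4.2,"dz":0,"gripper":-0.8},
    {"rx":0,"ry":0,"rz":0,"dx":-22,"dy":4.2,"dz":0,"gripper":-0.8},
    {"rx":0,"ry":0,"rz":0,"dx":-22,"dy":4.2,"dz":0,"gripper":-0.8},
    {"rx":0,"ry":0,"rz":0,"dx":-22,"dy":4.2,"dz":0,"gripper":-0.8},
    {"rx":0,"ry":0,"rz":0,"dx":-22,"dy":4.2,"dz":0,"gripper":-0.8},
    {"rx":0,"ry":0,"rz":0,"dx":0,"dy":0,"dz":0,"gripper":-0.8}
  ]
}}

```text
clock: 7.58
tcp_pos: [0.5431, -0.0027, 0.2004]
orientation: [2.4, 2.026, -0.0]
contact_force: [0.2, 0.1, 0.7]
grip_width: 0.0288
gripper_force: 24.8
```

```bash
python3 - <<'E'
from h import *
import pickle
towards(.5445,-.0391,.15,-9.4)
c=r.camera_info("wrist");a=r.grab_frame("wrist");cv2.imwrite("pics/w3.png",a);pickle.dump(c,open("w3.pkl","wb"))
th=np.radians(-9.4);Q=np.array([[np.cos(th),-np.sin(th),0],[np.sin(th),np.cos(th),0],[0,0,1]])
print(proj("wrist",np.array(CORN)@Q.T+[.5027,.0266,0],c).round(0).tolist())
cv2.imwrite("pics/w3z.png",cv2.resize(a,(800,600),interpolation=cv2.INTER_CUBIC))
E
```

```text
tcp [ 0.5431 -0.0027  0.2004] shift [-35.6   7.5  50.4] turn [ 0.02  0.03 -0.28] w 0.0288 t 7.58 F [0.2 0.1 0.7]
[[336.0, 80.0], [328.0, 250.0], [156.0, 251.0], [130.0, 81.0]]
```

View pics/w3z.png

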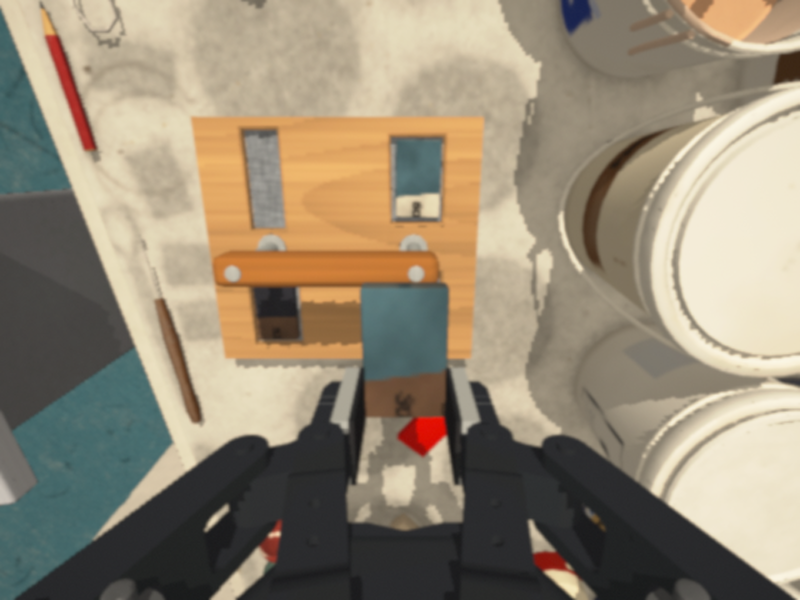

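The held tile is at (405,350) in the 800-px view, with its long edges at y=284 and 416. The board corners there are (193,117), (485,117), (472,359) and (225,358). I'll refine from these.

```bash
python3 - <<'E'
from h import *
import pickle
c=pickle.load(open("w3.pkl","rb"));k=.7
uv=np.array([(485,117),(472,359),(225,358),(193,117)])*k
p,f=fit("wrist",CORN,uv,[.5,.02,-.16],c);print("carrier",p[:2].round(4),np.degrees(p[2]).round(2));print(f.round(2).tolist())
L=[[.052+a,.046+b,.018] for a,b in((-.018,.0285),(.018,.0285),(.018,-.0285),(-.018,-.0285))]
S=[[-.052+a,.046+b,.018] for a,b in((-.012,.033),(.012,.033),(.012,-.033),(-.012,-.033))]
Q=Ro.from_euler("z",p[2]).as_matrix();T=np.r_[p[:2],0]
print("pocket a,slot pred(800)",(proj("wrist",np.array(L+S)@Q.T+T,c)/k).round(0).tolist())
W=unproj("wrist",np.array([(362,285),(448,285),(442,416),(366,416)])*k,.2004-.0175,c)
print(W.round(4).tolist(),W.mean(0));o=r.get_obs();R=Ro.from_rotvec(o["orientation"])
d=R.inv().apply(W.mean(0)-o["tcp_pos"])*1000;print("tile in tool",d.round(1))
E
```

```text
carrier [0.5053 0.025 ] -9.8
[[0.55, 0.21], [-0.02, 0.13], [0.4, 0.41], [-0.87, -0.47]]
pocket a,slot pred(800) [[392.0, 136.0], [447.0, 136.0], [444.0, 224.0], [392.0, 224.0], [241.0, 128.0], [278.0, 128.0], [286.0, 230.0], [252.0, 230.0]]
[[0.5367, 0.0396, 0.1829], [0.5647, 0.0349, 0.1829], [0.5558, -0.0143, 0.1829], [0.5283, -0.0096, 0.1829]] [0.54636819 0.01266116 0.1829    ]
tile in tool [14.   0.9 17.3]
```

```bash
python3 - <<'E'
from h import *
towards(.5455,-.0418,.0600,-9.6)
E
```

```text
tcp [ 0.5432 -0.001   0.2002] shift [-39.9   9.1 140.2] turn [ 0.   -0.01  0.04] w 0.0289 t 7.62 F [-0.1  0.  -0.5]
```

Emit:
{"op": "step_arm", "data": {
  "moves": [
    {"rx":0,"ry":0,"rz":0,"dx":-20,"dy":4.5,"dz":0,"gripper":-0.8},
    {"rx":0,"ry":0,"rz":0,"dx":-19.9,"dy":4.6,"dz":0,"gripper":-0.8},
    {"rx":0,"ry":0,"rz":0,"dx":0,"dy":0,"dz":20,"gripper":-0.8},
    {"rx":0,"ry":0,"rz":0,"dx":0,"dy":0,"dz":20,"gripper":-0.8},
    {"rx":0,"ry":0,"rz":0,"dx":0,"dy":0,"dz":20,"gripper":-0.8},
    {"rx":0,"ry":0,"rz":0,"dx":0,"dy":0,"dz":20,"gripper":-0.8},
    {"rx":0,"ry":0,"rz":0,"dx":0,"dy":0,"dz":20,"gripper":-0.8},
    {"rx":0,"ry":0,"rz":0,"dx":0,"dy":0,"dz":20,"gripper":-0.8},
    {"rx":0,"ry":0,"rz":0,"dx":0,"dy":0,"dz":15,"gripper":-0.8},
    {"rx":0,"ry":0,"rz":0,"dx":0,"dy":0,"dz":0,"gripper":-0.8},
    {"rx":0,"ry":0,"rz":0,"dx":0,"dy":0,"dz":0,"gripper":-0.8},
    {"rx":0,"ry":0,"rz":0,"dx":0,"dy":0,"dz":0,"gripper":-0.8}
  ]
}}

```text
clock: 9.12
tcp_pos: [0.5463, -0.041, 0.0659]
orientation: [2.396, 2.03, 0.002]
contact_force: [-0.1, -0.6, 0.2]
grip_width: 0.0289
gripper_force: 24.8
```

```bash
python3 - <<'E'
from h import *
towards(.5455,-.0418,.041,-9.6)
a=r.grab_frame("wrist");cv2.imwrite("pics/w4.png",a);cv2.imwrite("pics/w4z.png",cv2.resize(a[130:330,150:400],None,fx=3,fy=3,interpolation=cv2.INTER_CUBIC))
E
```

```text
tcp [ 0.5463 -0.041   0.0659] shift [-0.9 -0.7 24.9] turn [ 0.08 -0.02  0.14] w 0.0289 t 9.12 F [-0.1 -0.6  0.2]
```

View pics/w4z.png

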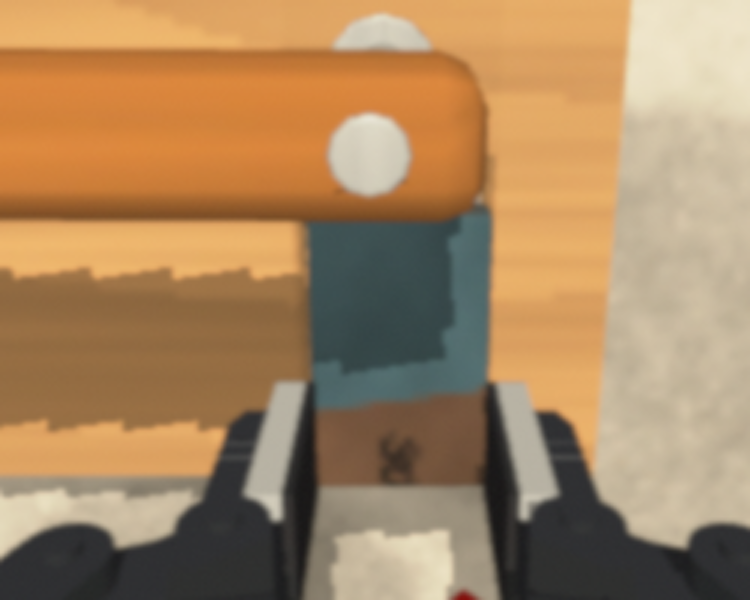

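The tile hangs just beyond the handle and hides the pocket in this view, so I'll lower on the measured numbers.

Emit:
{"op": "step_arm", "data": {
  "moves": [
    {"rx":0,"ry":0,"rz":0,"dx":-0.9,"dy":-0.6,"dz":8,"gripper":-0.8},
    {"rx":0,"ry":0,"rz":0,"dx":0,"dy":0,"dz":8,"gripper":-0.8},
    {"rx":0,"ry":0,"rz":0,"dx":0,"dy":0,"dz":5,"gripper":-0.8},
    {"rx":0,"ry":0,"rz":0,"dx":0,"dy":0,"dz":3,"gripper":-0.8},
    {"rx":0,"ry":0,"rz":0,"dx":0,"dy":0,"dz":0,"gripper":-0.8},
    {"rx":0,"ry":0,"rz":0,"dx":0,"dy":0,"dz":0,"gripper":-0.8}
  ]
}}

```text
clock: 9.93
tcp_pos: [0.5451, -0.0419, 0.0413]
orientation: [2.397, 2.03, 0.0]
contact_force: [1.0, 0.5, -0.6]
grip_width: 0.0294
gripper_force: 24.8
```

```bash
python3 - <<'E'
from h import *
towards(.5455,-.0418,.0395,-9.6)
E
```

```text
tcp [ 0.5451 -0.0419  0.0413] shift [0.2 0.4 1.8] turn [ 0.01 -0.    0.13] w 0.0294 t 9.93 F [ 1.   0.5 -0.6]
```

Emit:
{"op": "step_arm", "data": {
  "moves": [
    {"rx":0,"ry":0,"rz":0,"dx":0,"dy":0,"dz":1.2,"gripper":-0.8},
    {"rx":0,"ry":0,"rz":0,"dx":0,"dy":0,"dz":0,"gripper":-0.8},
    {"rx":0,"ry":0,"rz":0,"dx":0,"dy":0,"dz":0,"gripper":-0.1},
    {"rx":0,"ry":0,"rz":0,"dx":0,"dy":0,"dz":0,"gripper":0.0},
    {"rx":0,"ry":0,"rz":0,"dx":0,"dy":0,"dz":0,"gripper":0.0},
    {"rx":0,"ry":0,"rz":0,"dx":0,"dy":0,"dz":-10,"gripper":0.0},
    {"rx":0,"ry":0,"rz":0,"dx":0,"dy":0,"dz":-25,"gripper":0.0},
    {"rx":0,"ry":0,"rz":0,"dx":0,"dy":0,"dz":-40,"gripper":0.0},
    {"rx":0,"ry":0,"rz":0,"dx":0,"dy":0,"dz":-40,"gripper":0.0},
    {"rx":0,"ry":0,"rz":0,"dx":-15,"dy":0,"dz":-40,"gripper":0.0},
    {"rx":0,"ry":0,"rz":0,"dx":-30,"dy":0,"dz":-10,"gripper":0.0},
    {"rx":0,"ry":0,"rz":0,"dx":-30,"dy":0,"dz":0,"gripper":0.0},
    {"rx":0,"ry":0,"rz":0,"dx":-30,"dy":0,"dz":0,"gripper":0.0},
    {"rx":0,"ry":0,"rz":0,"dx":-30,"dy":0,"dz":0,"gripper":0.0},
    {"rx":0,"ry":0,"rz":0,"dx":0,"dy":0,"dz":0,"gripper":0.0}
  ]
}}

```text
clock: 11.8
tcp_pos: [0.5218, -0.1779, 0.2058]
orientation: [2.401, 2.024, -0.0]
contact_force: [0.1, 0.3, -0.0]
grip_width: 0.0427
gripper_force: 0.0
```

```bash
python3 - <<'E'
from h import *
import pickle
towards(.504,-.26,.17,30)
c=r.camera_info("wrist");a=r.grab_frame("wrist");cv2.imwrite("pics/w5.png",a);pickle.dump(c,open("w5.pkl","wb"))
t=r.grab_frame("top")
def cr(i,u,v,w,h,s): return cv2.resize(i[v:v+h,u:u+w],None,fx=s,fy=s,interpolation=cv2.INTER_CUBIC)
cv2.imwrite("pics/w5z.png",np.vstack([np.hstack([cr(t,225,190,100,75,4),cr(a,140,60,200,150,2)]),np.hstack([cr(a,0,0,266,200,1.5),cr(a,240,150,266,200,1.5)])[:,:800]]))
print(proj("wrist",[[.504,-.26,.014],[.5481,-.029,.018]],c))
E
```

```text
tcp [ 0.5218 -0.1779  0.2058] shift [-83.9  -3.7  35.9] turn [ 3.000e-02  7.000e-02 -3.975e+01] w 0.0427 t 11.8 F [ 0.1  0.3 -0. ]Traceback (most recent call last):
  File "<stdin>", line 7, in <module>
    return _nx.concatenate(arrs, 0, dtype=dtype, casting=casting)
           ~~~~~~~~~~~~~~~^^^^^^^^^^^^^^^^^^^^^^^^^^^^^^^^^^^^^^^
ValueError: all the input array dimensions except for the concatenation axis must match exactly, but along dimension 1, the array at index 0 has size 800 and the array at index 1 has size 798
```

View pics/w5.png

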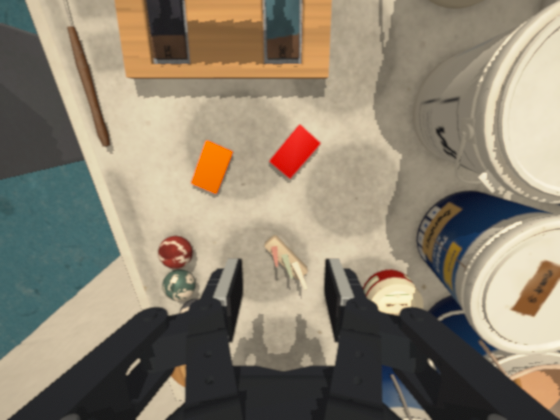

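The tile is now in the pocket at about (283,30), at the top of the image. The cone pack's near strip end is at (265,243)–(274,236), and the strip runs down-right toward (305,270). I'll work out its pose from both cameras.

```bash
python3 - <<'E'
from h import *
import pickle
c=pickle.load(open("w5.pkl","rb"))
W=unproj("wrist",[(265,244),(274,236),(306,268)],.014,c)[:,:2]
T=unproj("top",[(371.5,233),(375,238),(393,220.2)],.014)[:,:2]
for n,X in(("w",W),("t",T)):
  print(n,(X*1000).round(0).tolist(),"end w",np.linalg.norm(X[0]-X[1]).round(4))
print("w long az",np.degrees(np.arctan2(*(W[2]-W[1])[::-1])),np.linalg.norm(W[2]-W[1]));print("t",np.degrees(np.arctan2(*(T[2]-T[0])[::-1])),np.linalg.norm(T[2]-T[0]))
a=cv2.imread("pics/w5.png")
cv2.imwrite("pics/w5c.png",np.hstack([cv2.resize(a[225:305,250:325],(560,600),interpolation=cv2.INTER_CUBIC),cv2.resize(a[0:150,255:315],(240,600),interpolation=cv2.INTER_CUBIC)]))
E
```

```text
w [[492.0, -234.0], [504.0, -226.0], [533.0, -272.0]] end w 0.0141
t [[502.0, -227.0], [490.0, -235.0], [532.0, -282.0]] end w 0.0148
w long az -57.23339396059163 0.054359110087758684
t -61.159786201856264 0.06267549805085774
```

Emit:
{"op": "step_arm", "data": {
  "moves": [
    {"rx":0,"ry":0,"rz":-10,"dx":0,"dy":0,"dz":0,"gripper":0.4},
    {"rx":0,"ry":0,"rz":-10,"dx":0,"dy":0,"dz":0,"gripper":0.4},
    {"rx":0,"ry":0,"rz":-10,"dx":0,"dy":0,"dz":0,"gripper":0.4},
    {"rx":0,"ry":0,"rz":-10,"dx":0,"dy":0,"dz":0,"gripper":0.4},
    {"rx":0,"ry":0,"rz":0,"dx":-16,"dy":-16,"dz":0,"gripper":0.4},
    {"rx":0,"ry":0,"rz":0,"dx":-16,"dy":-16,"dz":10,"gripper":0.4},
    {"rx":0,"ry":0,"rz":0,"dx":-17,"dy":-17,"dz":20,"gripper":0.4},
    {"rx":0,"ry":0,"rz":0,"dx":0,"dy":0,"dz":30,"gripper":0.4},
    {"rx":0,"ry":0,"rz":0,"dx":0,"dy":0,"dz":30,"gripper":0.4},
    {"rx":0,"ry":0,"rz":0,"dx":0,"dy":0,"dz":25,"gripper":0.4},
    {"rx":0,"ry":0,"rz":0,"dx":0,"dy":0,"dz":0,"gripper":0.4},
    {"rx":0,"ry":0,"rz":0,"dx":0,"dy":0,"dz":0,"gripper":0.4},
    {"rx":0,"ry":0,"rz":0,"dx":0,"dy":0,"dz":0,"gripper":0.4}
  ]
}}

```text
clock: 13.52
tcp_pos: [0.5064, -0.2421, 0.0912]
orientation: [1.556, 2.727, 0.001]
contact_force: [0.1, -0.1, -0.1]
grip_width: 0.0597
gripper_force: 0.0
```

```bash
python3 - <<'E'
from h import *
import pickle
towards(.5044,-.2448,.030,30.5)
c=r.camera_info("wrist");a=r.grab_frame("wrist");cv2.imwrite("pics/w6.png",a);pickle.dump(c,open("w6.pkl","wb"))
S=np.array([[a_,b,.014] for a_,b in((.009,.03),(.009,-.03),(-.009,-.03),(-.009,.03))])
Q=Ro.from_euler("z",30.5,degrees=True).as_matrix()
print(proj("wrist",S@Q.T+[.511,-.256,0],c).round(0).tolist())
w5=cv2.imread("pics/w5.png")
cv2.imwrite("pics/w6z.png",np.hstack([a[0:420,0:560],cv2.resize(w5[0:105,250:310],(240,420),interpolation=cv2.INTER_CUBIC)]))
E
```

```text
tcp [ 0.5064 -0.2421  0.0912] shift [-1.2 -3.2 61.2] turn [0.09 0.08 0.06] w 0.0597 t 13.53 F [ 0.1 -0.1 -0.1]
[[292.0, 210.0], [291.0, 287.0], [267.0, 287.0], [265.0, 210.0]]
```

View pics/w6z.png

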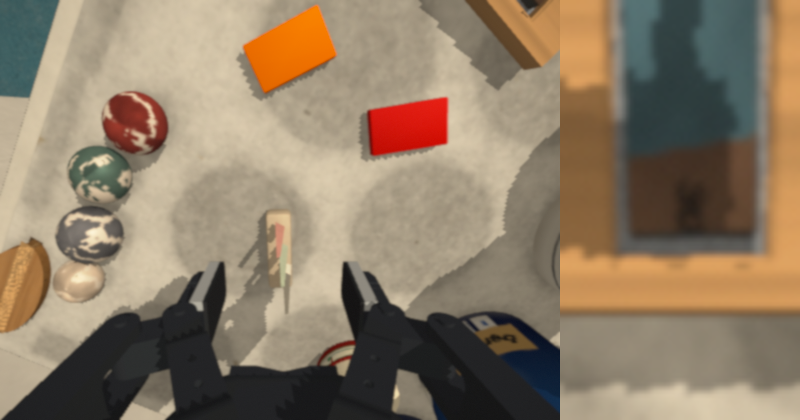

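The strip ends are at (267–293,210) and (268–290,288), which matches the prediction within 2 px. The inset shows the tile lying centred in its pocket with felt visible all round. I'll lower and grasp the strip.

Emit:
{"op": "step_arm", "data": {
  "grip_force": 30,
  "moves": [
    {"rx":0,"ry":0,"rz":0,"dx":-1.2,"dy":-3.2,"dz":15,"gripper":0.4},
    {"rx":0,"ry":0,"rz":0,"dx":0,"dy":0,"dz":15,"gripper":0.4},
    {"rx":0,"ry":0,"rz":0,"dx":0,"dy":0,"dz":15,"gripper":0.4},
    {"rx":0,"ry":0,"rz":0,"dx":0,"dy":0,"dz":10,"gripper":0.4},
    {"rx":0,"ry":0,"rz":0,"dx":0,"dy":0,"dz":6,"gripper":0.4},
    {"rx":0,"ry":0,"rz":0,"dx":0,"dy":0,"dz":0,"gripper":0.2},
    {"rx":0,"ry":0,"rz":0,"dx":0,"dy":0,"dz":0,"gripper":0.0},
    {"rx":0,"ry":0,"rz":0,"dx":0,"dy":0,"dz":0,"gripper":-0.2},
    {"rx":0,"ry":0,"rz":0,"dx":0,"dy":0,"dz":0,"gripper":-0.4},
    {"rx":0,"ry":0,"rz":0,"dx":0,"dy":0,"dz":0,"gripper":-0.6},
    {"rx":0,"ry":0,"rz":0,"dx":0,"dy":0,"dz":0,"gripper":-0.9},
    {"rx":0,"ry":0,"rz":0,"dx":0,"dy":0,"dz":0,"gripper":-0.9},
    {"rx":0,"ry":0,"rz":0,"dx":0,"dy":0,"dz":0,"gripper":-0.9}
  ]
}}

```text
clock: 15.2
tcp_pos: [0.5035, -0.2448, 0.0293]
orientation: [1.558, 2.728, 0.0]
contact_force: [-0.7, 0.7, 5.6]
grip_width: 0.0172
gripper_force: 29.5
```

Emit:
{"op": "step_arm", "data": {
  "moves": [
    {"rx":0,"ry":0,"rz":0,"dx":0,"dy":0,"dz":-8,"gripper":-0.9},
    {"rx":0,"ry":0,"rz":0,"dx":0,"dy":0,"dz":-18,"gripper":-0.9},
    {"rx":0,"ry":0,"rz":0,"dx":0,"dy":0,"dz":-25,"gripper":-0.9},
    {"rx":0,"ry":0,"rz":0,"dx":0,"dy":0,"dz":-30,"gripper":-0.9},
    {"rx":0,"ry":0,"rz":0,"dx":0,"dy":0,"dz":-30,"gripper":-0.9},
    {"rx":0,"ry":0,"rz":0,"dx":0,"dy":0,"dz":-30,"gripper":-0.9},
    {"rx":0,"ry":0,"rz":0,"dx":0,"dy":0,"dz":-20,"gripper":-0.9},
    {"rx":0,"ry":0,"rz":5,"dx":0,"dy":0,"dz":-10,"gripper":-0.9},
    {"rx":0,"ry":0,"rz":8,"dx":0,"dy":0,"dz":0,"gripper":-0.9},
    {"rx":0,"ry":0,"rz":8,"dx":0,"dy":0,"dz":0,"gripper":-0.9},
    {"rx":0,"ry":0,"rz":8,"dx":0,"dy":0,"dz":0,"gripper":-0.9},
    {"rx":0,"ry":0,"rz":7,"dx":0,"dy":0,"dz":0,"gripper":-0.9},
    {"rx":0,"ry":0,"rz":4,"dx":0,"dy":0,"dz":0,"gripper":-0.9}
  ]
}}

```text
clock: 16.82
tcp_pos: [0.5032, -0.2447, 0.201]
orientation: [2.4, 2.027, 0.001]
contact_force: [-0.9, -0.2, 0.8]
grip_width: 0.0166
gripper_force: 29.4
```

Emit:
{"op": "step_arm", "data": {
  "moves": [
    {"rx":0,"ry":0,"rz":0,"dx":10,"dy":-3,"dz":0,"gripper":-0.9},
    {"rx":0,"ry":0,"rz":0,"dx":20,"dy":-6,"dz":0,"gripper":-0.9},
    {"rx":0,"ry":0,"rz":0,"dx":20,"dy":-6,"dz":0,"gripper":-0.9},
    {"rx":0,"ry":0,"rz":0,"dx":20,"dy":-6,"dz":0,"gripper":-0.9},
    {"rx":0,"ry":0,"rz":0,"dx":20,"dy":-6,"dz":0,"gripper":-0.9},
    {"rx":0,"ry":0,"rz":0,"dx":20,"dy":-6,"dz":0,"gripper":-0.9},
    {"rx":0,"ry":0,"rz":0,"dx":20,"dy":-6,"dz":0,"gripper":-0.9},
    {"rx":0,"ry":0,"rz":0,"dx":20,"dy":-6,"dz":0,"gripper":-0.9},
    {"rx":0,"ry":0,"rz":0,"dx":20,"dy":-6,"dz":0,"gripper":-0.9},
    {"rx":0,"ry":0,"rz":0,"dx":20,"dy":-6,"dz":0,"gripper":-0.9},
    {"rx":0,"ry":0,"rz":0,"dx":20,"dy":-6,"dz":0,"gripper":-0.9},
    {"rx":0,"ry":0,"rz":0,"dx":20,"dy":-6,"dz":0,"gripper":-0.9},
    {"rx":0,"ry":0,"rz":0,"dx":20,"dy":-6,"dz":0,"gripper":-0.9},
    {"rx":0,"ry":0,"rz":0,"dx":20,"dy":-6,"dz":0,"gripper":-0.9},
    {"rx":0,"ry":0,"rz":0,"dx":20,"dy":-6,"dz":0,"gripper":-0.9},
    {"rx":0,"ry":0,"rz":0,"dx":20,"dy":-5,"dz":0,"gripper":-0.9},
    {"rx":0,"ry":0,"rz":0,"dx":20,"dy":-4,"dz":0,"gripper":-0.9},
    {"rx":0,"ry":0,"rz":0,"dx":6,"dy":0,"dz":0,"gripper":-0.9},
    {"rx":0,"ry":0,"rz":0,"dx":0,"dy":0,"dz":0,"gripper":-0.9},
    {"rx":0,"ry":0,"rz":0,"dx":0,"dy":0,"dz":0,"gripper":-0.9}
  ]
}}

```text
clock: 19.32
tcp_pos: [0.4638, 0.1015, 0.2001]
orientation: [2.398, 2.029, -0.0]
contact_force: [-0.8, -0.3, 0.1]
grip_width: 0.0172
gripper_force: 29.4
```

```bash
python3 - <<'E'
from h import *
import pickle
towards(.4636,.0924,.060,-9.6)
c=r.camera_info("wrist");a=r.grab_frame("wrist");cv2.imwrite("pics/w7.png",a);pickle.dump(c,open("w7.pkl","wb"))
o=r.get_obs();R=Ro.from_rotvec(o["orientation"])
S=np.array([[.030-.0135,.009,.0153],[.030-.0135,-.009,.0153],[-.030-.0135,-.009,.0153],[-.030-.0135,.009,.0153]])
print(proj("wrist",R.apply(S)+o["tcp_pos"],c).round(0).tolist())
# in-hand far end: vertical brightness profile inside strip
u,v=proj("wrist",R.apply(S[:2].mean(0))+o["tcp_pos"],c)[0].astype(int);print(u,v)
print(a[v-14:v+14,u-4:u+5].mean(1).astype(int).tolist())
E
```

```text
tcp [0.4638 0.1015 0.2001] shift [ -9.    1.3 140.1] turn [0.   0.01 0.08] w 0.0172 t 19.32 F [-0.8 -0.3  0.1]
[[300.0, 248.0], [264.0, 248.0], [266.0, 347.0], [298.0, 347.0]]
281 248
[[140, 146, 148], [139, 145, 148], [137, 144, 146], [137, 143, 146], [136, 143, 148], [129, 144, 158], [108, 140, 173], [88, 130, 172], [88, 127, 163], [106, 140, 168], [118, 152, 178], [123, 159, 185], [128, 165, 193], [133, 172, 200], [137, 178, 207], [140, 182, 212], [143, 186, 216], [147, 191, 221], [154, 200, 227], [160, 207, 232], [162, 209, 233], [160, 207, 232], [158, 205, 231], [157, 203, 229], [156, 201, 228], [155, 201, 228], [154, 200, 227], [154, 198, 226]]
```

```bash
python3 - <<'E'
from h import *
import pickle
c=pickle.load(open("w7.pkl","rb"));o=r.get_obs();R=Ro.from_rotvec(o["orientation"])
for d in(-.0155,-.0135,-.0115):
  print(d,[proj("wrist",R.apply([.03+d,0,z])+o["tcp_pos"],c)[0].round(1).tolist() for z in(.0153,.0293)])
a=cv2.imread("pics/w7.png")
print("rowwise across",a[262,250:315].astype(int).sum(1).tolist())
cv2.imwrite("pics/w7z.png",np.hstack([cv2.resize(a[220:290,240:320],(560,490),interpolation=cv2.INTER_CUBIC),cv2.resize(a[60:340,180:317],(240,490),interpolation=cv2.INTER_AREA)]))
E
```

```text
-0.0155 [[281.9, 251.9], [281.9, 240.5]]
-0.0135 [[281.9, 248.2], [281.9, 237.1]]
-0.0115 [[281.9, 244.4], [281.9, 233.6]]
rowwise across [442, 447, 460, 474, 481, 483, 484, 483, 482, 483, 480, 463, 408, 301, 190, 181, 302, 449, 544, 577, 583, 585, 584, 584, 585, 584, 584, 583, 577, 566, 562, 563, 568, 571, 578, 579, 581, 584, 587, 588, 591, 590, 589, 589, 589, 587, 585, 577, 550, 460, 308, 173, 162, 262, 375, 452, 479, 482, 482, 482, 484, 482, 480, 477, 465]
```

View pics/w7z.png

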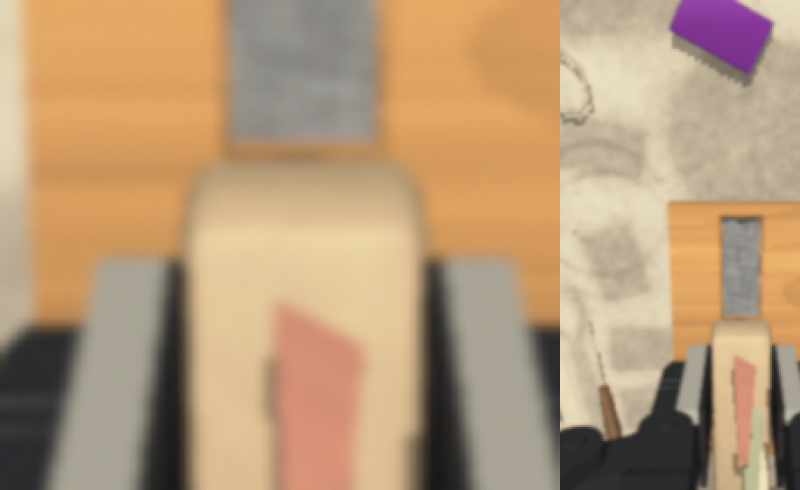

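The strip is held squarely, with its front-face bottom edge at row ~243 and top edge at ~253.5, so it sits 15–16 mm off along tool x. The slot is empty and aligned, with columns 272–295 and rows 183.5–241.5. I'll compute the fit from these.

```bash
python3 - <<'E'
from h import *
import pickle
c=pickle.load(open("w7.pkl","rb"));a=cv2.imread("pics/w7.png")
W=unproj("wrist",[(271.8,183.5),(295.6,183.5),(294.5,241.5),(272,241.5)],.0175,c)[:,:2]
m=W.mean(0);print((W*1000).round(1).tolist(),m.round(4),np.linalg.norm(W[0]-W[1]),np.linalg.norm(W[1]-W[2]),np.degrees(np.arctan2(*(W[0]-W[3]+W[1]-W[2])[::-1]))-90)
g=a.astype(int)
print("col",[ (x,int(g[205:225,x].mean(0)[2]-g[205:225,x].mean(0)[0])) for x in range(266,302,1)])
print("row",[ (y,int(g[y,277:290].mean(0)[2]-g[y,277:290].mean(0)[0])) for y in list(range(178,190))+list(range(235,247))])
E
```

```text
[[454.9, 114.3], [478.9, 110.3], [467.9, 46.7], [443.7, 50.8]] [0.4614 0.0805] 0.02436524460097279 0.06455049520752722 -9.877339684461134
col [(266, 127), (267, 127), (268, 127), (269, 126), (270, 122), (271, 102), (272, 63), (273, 25), (274, 10), (275, 8), (276, 8), (277, 8), (278, 8), (279, 8), (280, 8), (281, 8), (282, 8), (283, 8), (284, 8), (285, 8), (286, 8), (287, 8), (288, 7), (289, 8), (290, 8), (291, 9), (292, 16), (293, 40), (294, 80), (295, 112), (296, 124), (297, 126), (298, 126), (299, 127), (300, 126), (301, 127)]
row [(178, 122), (179, 123), (180, 123), (181, 122), (182, 106), (183, 72), (184, 30), (185, 8), (186, 6), (187, 6), (188, 7), (189, 8), (235, 8), (236, 8), (237, 8), (238, 11), (239, 29), (240, 64), (241, 85), (242, 76), (243, 63), (244, 60), (245, 61), (246, 64)]
```

```bash
python3 - <<'E'
from h import *
towards(.4634,.0943,.060,-9.7)
E
```

```text
tcp [0.4638 0.1015 0.2001] shift [ -7.2   0.8 140.1] turn [-0.    0.01  0.17] w 0.017 t 19.38 F [-0.2 -0.1 -0.9]
```

Emit:
{"op": "step_arm", "data": {
  "moves": [
    {"rx":0,"ry":0,"rz":0.2,"dx":-7.2,"dy":0.8,"dz":5,"gripper":-0.9},
    {"rx":0,"ry":0,"rz":0,"dx":0,"dy":0,"dz":15,"gripper":-0.9},
    {"rx":0,"ry":0,"rz":0,"dx":0,"dy":0,"dz":20,"gripper":-0.9},
    {"rx":0,"ry":0,"rz":0,"dx":0,"dy":0,"dz":20,"gripper":-0.9},
    {"rx":0,"ry":0,"rz":0,"dx":0,"dy":0,"dz":20,"gripper":-0.9},
    {"rx":0,"ry":0,"rz":0,"dx":0,"dy":0,"dz":20,"gripper":-0.9},
    {"rx":0,"ry":0,"rz":0,"dx":0,"dy":0,"dz":20,"gripper":-0.9},
    {"rx":0,"ry":0,"rz":0,"dx":0,"dy":0,"dz":15,"gripper":-0.9},
    {"rx":0,"ry":0,"rz":0,"dx":0,"dy":0,"dz":5,"gripper":-0.9},
    {"rx":0,"ry":0,"rz":0,"dx":0,"dy":0,"dz":0,"gripper":-0.9},
    {"rx":0,"ry":0,"rz":0,"dx":0,"dy":0,"dz":0,"gripper":-0.9},
    {"rx":0,"ry":0,"rz":0,"dx":0,"dy":0,"dz":0,"gripper":-0.9}
  ]
}}

```text
clock: 20.88
tcp_pos: [0.4638, 0.0954, 0.0605]
orientation: [2.4, 2.026, 0.002]
contact_force: [0.4, -0.2, 0.1]
grip_width: 0.0166
gripper_force: 29.4
```

```bash
python3 - <<'E'
from h import *
towards(.4634,.0943,.042,-9.7)
E
```

```text
tcp [0.4638 0.0954 0.0605] shift [-1.1 -0.3 18.5] turn [ 0.05 -0.04  0.04] w 0.0166 t 20.88 F [ 0.4 -0.2  0.1]
```

Emit:
{"op": "step_arm", "data": {
  "moves": [
    {"rx":0,"ry":0,"rz":0,"dx":-1.1,"dy":-0.3,"dz":5,"gripper":-0.9},
    {"rx":0,"ry":0,"rz":0,"dx":0,"dy":0,"dz":5,"gripper":-0.9},
    {"rx":0,"ry":0,"rz":0,"dx":0,"dy":0,"dz":4,"gripper":-0.9},
    {"rx":0,"ry":0,"rz":0,"dx":0,"dy":0,"dz":3,"gripper":-0.9},
    {"rx":0,"ry":0,"rz":0,"dx":0,"dy":0,"dz":0,"gripper":-0.9},
    {"rx":0,"ry":0,"rz":0,"dx":0,"dy":0,"dz":0,"gripper":-0.9}
  ]
}}

```text
clock: 21.62
tcp_pos: [0.463, 0.0942, 0.043]
orientation: [2.401, 2.026, 0.0]
contact_force: [-0.3, 0.3, -1.4]
grip_width: 0.0167
gripper_force: 29.4
```

Nothing touched on the way in. I'll lower the last bit.

Emit:
{"op": "step_arm", "data": {
  "moves": [
    {"rx":0,"ry":0,"rz":0,"dx":0,"dy":0,"dz":1.2,"gripper":-0.9},
    {"rx":0,"ry":0,"rz":0,"dx":0,"dy":0,"dz":0.6,"gripper":-0.9},
    {"rx":0,"ry":0,"rz":0,"dx":0,"dy":0,"dz":0,"gripper":-0.9},
    {"rx":0,"ry":0,"rz":0,"dx":0,"dy":0,"dz":0,"gripper":-0.9}
  ]
}}

```text
clock: 22.12
tcp_pos: [0.463, 0.0942, 0.0412]
orientation: [-2.401, -2.026, -0.0]
contact_force: [0.3, 0.2, 0.3]
grip_width: 0.0168
gripper_force: 29.4
```

Emit:
{"op": "step_arm", "data": {
  "moves": [
    {"rx":0,"ry":0,"rz":0,"dx":0,"dy":0,"dz":0,"gripper":-0.5},
    {"rx":0,"ry":0,"rz":0,"dx":0,"dy":0,"dz":0,"gripper":-0.3},
    {"rx":0,"ry":0,"rz":0,"dx":0,"dy":0,"dz":0,"gripper":-0.1},
    {"rx":0,"ry":0,"rz":0,"dx":0,"dy":0,"dz":0,"gripper":0.1},
    {"rx":0,"ry":0,"rz":0,"dx":0,"dy":0,"dz":0,"gripper":0.1},
    {"rx":0,"ry":0,"rz":0,"dx":0,"dy":0,"dz":-8,"gripper":0.1},
    {"rx":0,"ry":0,"rz":0,"dx":0,"dy":0,"dz":-15,"gripper":0.1},
    {"rx":0,"ry":0,"rz":0,"dx":0,"dy":0,"dz":-25,"gripper":0.1},
    {"rx":0,"ry":0,"rz":0,"dx":0,"dy":0,"dz":-30,"gripper":0.1},
    {"rx":0,"ry":0,"rz":0,"dx":0,"dy":0,"dz":-40,"gripper":0.1},
    {"rx":0,"ry":0,"rz":0,"dx":0,"dy":0,"dz":-40,"gripper":0.1},
    {"rx":0,"ry":0,"rz":0,"dx":0,"dy":0,"dz":-30,"gripper":0.1},
    {"rx":0,"ry":0,"rz":0,"dx":0,"dy":0,"dz":0,"gripper":0.1},
    {"rx":0,"ry":0,"rz":0,"dx":0,"dy":0,"dz":0,"gripper":0.1}
  ]
}}

```text
clock: 23.88
tcp_pos: [0.4625, 0.0941, 0.2292]
orientation: [-2.4, -2.026, -0.0]
contact_force: [-0.2, -0.1, -0.2]
grip_width: 0.0471
gripper_force: 0.0
```

```bash
python3 - <<'E'
from h import *
import pickle
towards(.5045,.025,.2,80.3)
c=r.camera_info("wrist");a=r.grab_frame("wrist");cv2.imwrite("pics/w8.png",a);pickle.dump(c,open("w8.pkl","wb"))
Q=Ro.from_euler("z",-9.75,degrees=True).as_matrix()
T=np.array([.5045,.025,0])
# rectify carrier frame at z=.025 (strip top), 1px=1mm, slot area, x right? u=carrier -y.. 
def rect(z,xs,ys):
    X,Y=np.meshgrid(xs,ys);P=np.c_[X.ravel(),Y.ravel(),np.full(X.size,z)]@Q.T+T
    uv=proj("wrist",P,c).astype(np.float32).reshape(*X.shape,2)
    return cv2.remap(a,uv[...,0],uv[...,1],1)
xs=np.arange(-.072,-.032,.001)
for y in(.060,.07,.075):print(y,(rect(.018,xs,[y])[0].astype(int)).sum(1).tolist())
ys=np.arange(.086,.066,-.001);print("along",rect(.018,[-.052],ys)[:,0].astype(int).tolist())
E
```

```text
tcp [0.4625 0.0941 0.2292] shift [-61.1  53.   29.2] turn [ 1.000e-02 -2.000e-02 -8.996e+01] w 0.0471 t 23.88 F [-0.2 -0.1 -0.2]
0.06 [533, 533, 533, 530, 526, 516, 492, 455, 429, 420, 424, 455, 509, 561, 582, 582, 565, 523, 483, 475, 486, 496, 504, 521, 544, 566, 570, 556, 521, 482, 459, 457, 464, 475, 489, 498, 500, 500, 499, 499]
0.07 [502, 501, 500, 501, 497, 489, 471, 452, 445, 444, 449, 480, 532, 582, 601, 605, 601, 601, 601, 601, 605, 609, 611, 612, 614, 611, 601, 577, 531, 475, 437, 424, 435, 465, 491, 501, 504, 503, 502, 502]
0.075 [484, 484, 485, 485, 482, 474, 450, 427, 421, 419, 425, 442, 471, 499, 519, 524, 520, 514, 509, 506, 506, 508, 509, 510, 511, 514, 510, 490, 462, 437, 419, 412, 423, 453, 485, 496, 499, 499, 501, 501]
along [[96, 159, 218], [98, 163, 222], [99, 165, 223], [98, 164, 223], [95, 156, 214], [89, 138, 186], [87, 114, 143], [86, 98, 109], [87, 96, 101], [96, 111, 121], [114, 142, 161], [134, 173, 199], [151, 196, 224], [162, 210, 234], [165, 214, 236], [164, 212, 235], [162, 210, 233], [158, 205, 231], [152, 196, 228], [143, 181, 224]]
```

The numbers show the strip centred in the slot at carrier x = -52, with felt on both sides and its end at y ≈ 75–76 mm. Next is the grip bar.

Emit:
{"op": "step_arm", "data": {
  "moves": [
    {"rx":0,"ry":0,"rz":-10,"dx":0,"dy":0,"dz":0,"gripper":0.5},
    {"rx":0,"ry":0,"rz":-10,"dx":0,"dy":0,"dz":0,"gripper":0.5},
    {"rx":0,"ry":0,"rz":-10,"dx":0,"dy":0,"dz":0,"gripper":0.5},
    {"rx":0,"ry":0,"rz":-10,"dx":0,"dy":0,"dz":0,"gripper":0.5},
    {"rx":0,"ry":0,"rz":-10,"dx":0,"dy":0,"dz":0,"gripper":0.5},
    {"rx":0,"ry":0,"rz":-10,"dx":0,"dy":0,"dz":0,"gripper":0.5},
    {"rx":0,"ry":0,"rz":-10,"dx":0,"dy":0,"dz":0,"gripper":0.5},
    {"rx":0,"ry":0,"rz":-10,"dx":0,"dy":0,"dz":0,"gripper":0.5},
    {"rx":0,"ry":0,"rz":-10,"dx":0,"dy":0,"dz":0,"gripper":0.5},
    {"rx":0,"ry":0,"rz":0,"dx":-17,"dy":-20,"dz":0,"gripper":0.5},
    {"rx":0,"ry":0,"rz":0,"dx":-18,"dy":-20,"dz":0,"gripper":0.5},
    {"rx":0,"ry":0,"rz":0,"dx":-18,"dy":-20.5,"dz":0,"gripper":0.5},
    {"rx":0,"ry":0,"rz":0,"dx":0,"dy":0,"dz":20,"gripper":0.5},
    {"rx":0,"ry":0,"rz":0,"dx":0,"dy":0,"dz":20,"gripper":0.5},
    {"rx":0,"ry":0,"rz":0,"dx":0,"dy":0,"dz":20,"gripper":0.5},
    {"rx":0,"ry":0,"rz":0,"dx":0,"dy":0,"dz":20,"gripper":0.5},
    {"rx":0,"ry":0,"rz":0,"dx":0,"dy":0,"dz":0,"gripper":0.5},
    {"rx":0,"ry":0,"rz":0,"dx":0,"dy":0,"dz":0,"gripper":0.5},
    {"rx":0,"ry":0,"rz":0,"dx":0,"dy":0,"dz":0,"gripper":0.5}
  ]
}}

```text
clock: 26.3
tcp_pos: [0.5055, 0.0257, 0.1498]
orientation: [0.265, 3.129, 0.001]
contact_force: [-0.1, -0.2, 0.7]
grip_width: 0.0638
gripper_force: 0.0
```

```bash
python3 - <<'E'
from h import *
towards(.5047,.0253,.083,80.25)
E
```

```text
tcp [0.5055 0.0257 0.1498] shift [ 0.8 -0.5 66.8] turn [0.03 0.06 0.08] w 0.0638 t 26.3 F [-0.1 -0.2  0.7]
```

Emit:
{"op": "step_arm", "data": {
  "grip_force": 30,
  "moves": [
    {"rx":0,"ry":0,"rz":0,"dx":0.8,"dy":-0.5,"dz":15,"gripper":0.5},
    {"rx":0,"ry":0,"rz":0,"dx":0,"dy":0,"dz":15,"gripper":0.5},
    {"rx":0,"ry":0,"rz":0,"dx":0,"dy":0,"dz":15,"gripper":0.5},
    {"rx":0,"ry":0,"rz":0,"dx":0,"dy":0,"dz":13,"gripper":0.5},
    {"rx":0,"ry":0,"rz":0,"dx":0,"dy":0,"dz":8.8,"gripper":0.5},
    {"rx":0,"ry":0,"rz":0,"dx":0,"dy":0,"dz":0,"gripper":0.3},
    {"rx":0,"ry":0,"rz":0,"dx":0,"dy":0,"dz":0,"gripper":0.1},
    {"rx":0,"ry":0,"rz":0,"dx":0,"dy":0,"dz":0,"gripper":-0.1},
    {"rx":0,"ry":0,"rz":0,"dx":0,"dy":0,"dz":0,"gripper":-0.3},
    {"rx":0,"ry":0,"rz":0,"dx":0,"dy":0,"dz":0,"gripper":-0.4},
    {"rx":0,"ry":0,"rz":0,"dx":0,"dy":0,"dz":0,"gripper":-0.5},
    {"rx":0,"ry":0,"rz":0,"dx":0,"dy":0,"dz":0,"gripper":-0.6},
    {"rx":0,"ry":0,"rz":0,"dx":0,"dy":0,"dz":0,"gripper":-0.7},
    {"rx":0,"ry":0,"rz":0,"dx":0,"dy":0,"dz":0,"gripper":-0.9},
    {"rx":0,"ry":0,"rz":0,"dx":0,"dy":0,"dz":0,"gripper":-0.9}
  ]
}}

```text
clock: 28.18
tcp_pos: [0.5044, 0.0256, 0.0826]
orientation: [0.264, 3.13, 0.001]
contact_force: [-1.1, 3.3, 4.8]
grip_width: 0.0177
gripper_force: 29.6
```

Emit:
{"op": "step_arm", "data": {
  "grip_force": 90,
  "moves": [
    {"rx":0,"ry":0,"rz":0,"dx":0,"dy":0,"dz":0,"gripper":-0.9},
    {"rx":0,"ry":0,"rz":0,"dx":0,"dy":0,"dz":0,"gripper":-0.9},
    {"rx":0,"ry":0,"rz":0,"dx":0,"dy":0,"dz":0,"gripper":-0.9}
  ]
}}

```text
clock: 28.55
tcp_pos: [0.5044, 0.0256, 0.0828]
orientation: [0.264, 3.13, 0.001]
contact_force: [-1.1, 2.6, 7.7]
grip_width: 0.0167
gripper_force: 87.6
```

Firm on the bar. I'll lift slowly, about 150 mm.

Emit:
{"op": "step_arm", "data": {
  "moves": [
    {"rx":0,"ry":0,"rz":0,"dx":0,"dy":0,"dz":-2,"gripper":-0.9},
    {"rx":0,"ry":0,"rz":0,"dx":0,"dy":0,"dz":-4,"gripper":-0.9},
    {"rx":0,"ry":0,"rz":0,"dx":0,"dy":0,"dz":-6,"gripper":-0.9},
    {"rx":0,"ry":0,"rz":0,"dx":0,"dy":0,"dz":-8,"gripper":-0.9},
    {"rx":0,"ry":0,"rz":0,"dx":0,"dy":0,"dz":-10,"gripper":-0.9},
    {"rx":0,"ry":0,"rz":0,"dx":0,"dy":0,"dz":-10,"gripper":-0.9},
    {"rx":0,"ry":0,"rz":0,"dx":0,"dy":0,"dz":-10,"gripper":-0.9},
    {"rx":0,"ry":0,"rz":0,"dx":0,"dy":0,"dz":-10,"gripper":-0.9},
    {"rx":0,"ry":0,"rz":0,"dx":0,"dy":0,"dz":-10,"gripper":-0.9},
    {"rx":0,"ry":0,"rz":0,"dx":0,"dy":0,"dz":-10,"gripper":-0.9},
    {"rx":0,"ry":0,"rz":0,"dx":0,"dy":0,"dz":-10,"gripper":-0.9},
    {"rx":0,"ry":0,"rz":0,"dx":0,"dy":0,"dz":-10,"gripper":-0.9},
    {"rx":0,"ry":0,"rz":0,"dx":0,"dy":0,"dz":-10,"gripper":-0.9},
    {"rx":0,"ry":0,"rz":0,"dx":0,"dy":0,"dz":-10,"gripper":-0.9},
    {"rx":0,"ry":0,"rz":0,"dx":0,"dy":0,"dz":-10,"gripper":-0.9},
    {"rx":0,"ry":0,"rz":0,"dx":0,"dy":0,"dz":-8,"gripper":-0.9},
    {"rx":0,"ry":0,"rz":0,"dx":0,"dy":0,"dz":-6,"gripper":-0.9},
    {"rx":0,"ry":0,"rz":0,"dx":0,"dy":0,"dz":-4,"gripper":-0.9},
    {"rx":0,"ry":0,"rz":0,"dx":0,"dy":0,"dz":-2,"gripper":-0.9},
    {"rx":0,"ry":0,"rz":0,"dx":0,"dy":0,"dz":0,"gripper":-0.9}
  ]
}}

```text
clock: 31.05
tcp_pos: [0.5041, 0.0253, 0.2323]
orientation: [-0.265, -3.13, 0.0]
contact_force: [-1.1, -0.4, -5.4]
grip_width: 0.0167
gripper_force: 87.9
```

Emit:
{"op": "step_arm", "data": {
  "moves": [
    {"rx":0,"ry":0,"rz":0,"dx":0,"dy":0,"dz":0,"gripper":-0.9},
    {"rx":0,"ry":0,"rz":0,"dx":0,"dy":0,"dz":0,"gripper":-0.9},
    {"rx":0,"ry":0,"rz":0,"dx":0,"dy":0,"dz":0,"gripper":-0.9},
    {"rx":0,"ry":0,"rz":0,"dx":0,"dy":0,"dz":0,"gripper":-0.9},
    {"rx":0,"ry":0,"rz":0,"dx":0,"dy":0,"dz":0,"gripper":-0.9},
    {"rx":0,"ry":0,"rz":0,"dx":0,"dy":0,"dz":0,"gripper":-0.9},
    {"rx":0,"ry":0,"rz":0,"dx":0,"dy":0,"dz":0,"gripper":-0.9},
    {"rx":0,"ry":0,"rz":0,"dx":0,"dy":0,"dz":0,"gripper":-0.9}
  ]
}}

```text
clock: 32.05
tcp_pos: [0.5042, 0.0253, 0.2324]
orientation: [-0.265, -3.13, -0.0]
contact_force: [0.1, -0.2, -5.1]
grip_width: 0.0167
gripper_force: 87.9
```

```bash
python3 - <<'E'
from h import *
towards(.5047,.0253,.23,80.25)
o=r.get_obs();print(np.abs(o["qvel"]).max(),o["moment"],o["gripper_force"])
c=r.camera_info("wrist");a=r.grab_frame("wrist");t=r.grab_frame("top")
cv2.imwrite("pics/w9.png",a);cv2.imwrite("pics/t9.png",t)
# board outline from the top: rectify in the expected board plane at z=.018+lift; print edge positions in carrier frame
lift=o["tcp_pos"][2]-.0827
Q=Ro.from_euler("z",-9.75,degrees=True).as_matrix();T=np.array([o["tcp_pos"][0],o["tcp_pos"][1],lift])
def samp(n,img,x,y,z):
    P=np.c_[np.broadcast_to(x,np.broadcast(x,y).shape),np.broadcast_to(y,np.broadcast(x,y).shape),np.full(np.broadcast(x,y).shape,z)]@Q.T+T
    uv=proj(n,P,c if n=="wrist" else None).astype(np.float32);return uv,cv2.remap(img,uv[None,:,0],uv[None,:,1],1)[0].astype(int)
s=np.arange(-.012,.013,.002)
for n,img in(("top",t),("wrist",a)):
  for lab,x,y in(("+x,y=70",.095+s,np.full(13,.02)),("-x",-.095+s,np.full(13,.03)),("+y x0",np.zeros(13),.086+s),("+y x-80",np.full(13,-.08),.086+s),("+y x80",np.full(13,.08),.086+s),("-y x80",np.full(13,.08),-.086+s),("-y x-80",np.full(13,-.08),-.086+s)):
    uv,v=samp(n,img,x,y,.018);print(n,lab,uv[6].round(),(v[:,2]-v[:,0]).tolist())
E
```

```text
tcp [0.5042 0.0253 0.2324] shift [-0.5  0.1  2.4] turn [ 0.   -0.01  0.08] w 0.0167 t 32.05 F [ 0.1 -0.2 -5.1]
0.004412336096479257 [-0.04991465 -0.06039136 -0.02394314] 87.87420988082886
top +x,y=70 [265. 183.] [21, 23, 22, 22, 23, 25, 23, 22, 22, 21, 21, 20, 23]
top -x [247. 272.] [21, 21, 22, 24, 24, 24, 24, 22, 23, 21, 23, 23, 24]
top +y x0 [227. 223.] [20, 26, 21, 20, 24, 46, 47, 31, 25, 25, 23, 24, 25]
top +y x-80 [221. 261.] [72, 77, 74, 72, 76, 73, 52, 19, 19, 22, 23, 24, 22]
top +y x80 [233. 185.] [20, 19, 20, 21, 21, 21, 20, 20, 21, 21, 21, 21, 21]
top -y x80 [314. 197.] [20, 21, 23, 23, 20, 21, 33, 77, 68, 66, 69, 71, 75]
top -y x-80 [304. 273.] [11, 9, 11, 13, 14, 12, 12, 14, 15, 14, 15, 13, 14]
wrist +x,y=70 [310. 354.] [5, 12, 26, 26, 25, 21, 10, 9, 11, 14, 15, 10, 0]
wrist -x [338.  85.] [42, 43, 42, 42, 42, 39, 99, 128, 127, 128, 129, 129, 129]
wrist +y x0 [414. 240.] [128, 127, 128, 128, 127, 112, 49, 44, 44, 44, 44, 44, 45]
wrist +y x-80 [433. 113.] [128, 128, 128, 128, 129, 112, 43, 35, 31, -1, -18, -19, -20]
wrist +y x80 [399. 338.] [-1, 0, -1, 0, -1, -2, -2, -3, -2, -1, -2, -2, -1]
wrist -y x80 [169. 338.] [-1, -2, -1, -2, -2, -2, -1, -1, -2, -1, -1, 0, -1]
wrist -y x-80 [137. 112.] [36, 35, 34, 34, 34, 36, 111, 127, 127, 126, 127, 127, 126]
```

The board edges match a level lift of 150 mm to within about 1 mm, and the 5.1 N load is roughly right for the loaded carrier. Handing in.

```bash
python3 -c "
from bench import r
print(r.hand_in())"
```

```text
the job is handed in; nothing more can be done
None
```

I handed the job in with the tile and cone pack in their pockets and the loaded carrier held level and still by its grip, feet about 150 mm above the bench; the hand-in call returned no verdict.

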